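Lock the stop screw of a clay-slab cutter

ROBOT

A 6-joint arm with a two-finger parallel gripper is mounted at the origin on the work surface. World frame = base frame: x ahead of the robot, y to its left, z up, the work surface at z = 0. Lengths are in m, angles in rad, forces in N, time in s.
With the tool pointing down it reaches from about 0.35 to 1 m from the base axis. Payload 7.1 kg.
Tool frame: the origin (TCP) lies midway between the tips of the shut fingers; the grasp point (between the pads) lies 19 mm behind it; z points along the fingers, y is the line along which they close (so a half turn about z gives the same grasp; the last joint's range is limited). The gripper opens to 85 mm and grips with 20 to 120 N. Pads are 22 mm wide; open, the fingers measure 114 mm over their backs; the gripper's body (76 mm by 85 mm) begins 54 mm behind the grasp point. The pads swing forward as they close: fully open they stand 13 mm farther back than shut.
Start: joints at [-1.272, 0.423, 1.63, -0, 1.089, -0.019], TCP at [0.195, -0.594, 0.231] pointing down, gripper open.
Joint ranges: [-3, 3], [-0.9, 2.11], [0.09, 2.58], [-1.31, 4.45], [0.11, 2.69], [-2.54, 2.54]. Speed limits (rad/s): [2.39, 2.39, 3.01, 3.14, 3.14, 3.14].

INTERFACE

Orientations are given as a rotation vector (axis times angle).
In Python, from cell import env gives the robot as it stands.
- The arm moves only by the tool carry_out, never from a script. Its argument "plan" is a list that holds one entry, the list of rows, each a list of 7 numbers: the turn, a rotation vector about the tool's x, y, z in degrees, then the shift along the tool's x, y, z in cm, then the closure, from 0 (fully open) to 1 (shut). A call has 1 to 5 rows; each row shifts and turns the commanded pose from where the row before left it, along the tool's axes as they then stand; what a row does not reach is not made up. A row lasts 1/8 s, in which the tool goes at most 62.5 mm and 10.7 degrees, less where a joint would pass 70% of its speed; a pose out of reach is approached as far as the arm can. A call is refused whole if a number of a shift passes 6.25 or a number of a turn 10.7, either way. A call with a gripper value outside its range is refused whole. The fingers move at their own pace and stop on an object; "newtons" is the grip in N (left out, the last holds). Time passes only in rows, so rows that do not move let the fingers close. It gives the time, the measured TCP pose, the force, the opening and the grip force at its end, in the units of the state.
- env.read_state(): the state, without advancing time (a new reading comes with each control period).
- env.capture(name): name is "scene" or "side" or "wrist"; returns (picture, depth): 480x640x3 uint8, red, green, blue; 480x640 float32, m along the optical axis (not along the pixel's ray), 0 where there is no reading.
- env.get_calibration(name): a dict with "K" (3x3 intrinsics, pixels), "k1" (the pictures are not rectified: a ray, as slopes to the right and down, at radius r is drawn at 1 + k1 r^2 times it, then the intrinsics apply), "view" (4x4, takes a point from world to camera coordinates). Camera axes: x right, y down, z forward; pixel columns grow to the right and rows downward; lengths in m; the calibration is good to about 2 mm. A picture is of the moment at which its call begins: read the wrist's pose just before it. get_calibration takes no time and is no camera call; for the wrist camera it gives the pose at the moment of the call.
- env.hand_in(): hands the job in; it is judged then, once.
The state is a dict: "clock": time; "qpos": joint angles; "qd": joint speeds; "tau": joint torques, N m; "eef_pos": TCP position; "eef_rot": TCP orientation; "contact_force": force on the tool from outside, world axes, zero at the start; "wrist_torque": the same for the moment, N m; "width": opening from 0.0 (shut) to 1.0 (fully open); "finger_force": force on a finger pad.
Only numpy, scipy, OpenCV 4.12 (cv2) and the standard library are available. Lean on these libraries where they do the work, as an engineer would, in place of code of your own. Each camera call takes 0.05 s, during which the arm holds its last target. There are 200 camera calls.

TASK

Lock the stop screw of the slab cutter: fit the key with the side arm over the screw's flat head, with the arm on the far side next to the steel post, and bring screw and key round clockwise (seen from above) until the arm rests against the post. With the key holding the screw there, turn the lever nut clockwise until it seats, and go on until it is firm at about 0.65 N m (a push of about 7.5 N at its knob), never more than 0.8 N m (9.4 N). Leave the key on the screw, let go of everything and leave the other things on the bench as they are.

Things in the scene. Friction and masses are not known exactly. Their poses are not given: they have to be found in the camera images.
- block: The fixed stop block: grey cast block 150 (x) x 140 (y) x 40 mm high, standing on the bench. Origin: centre of its underside; z up. The stop screw stands upright in the middle of its top; a steel post stands beside it near the +x edge.
- post (a point): Centre of the top of the steel post, 16 mm thick, 95 mm above the bench, fixed on the block at x = +58.3, y = -14 mm of the block's frame. The key's arm, fitted on the screw, meets the post's side when it points exactly along the block's +x.
- screw (a joint): Stop screw angle, rad, growing clockwise from above. At 0 its head lies along the block's x and the fitted key's arm touches the post; starts at -0.8 to -0.3. About 0.12 N m turns it; the nut rides on it and turns along. Only the key holds it: unheld, the seated nut drags it round. Past 0.3 the setting is lost; held by the key, play and give let it come to about 0.1.
- screw_head (a point): Centre of the top of the screw's flat T head, 84 mm above the bench. Its x axis runs along the head, z up. Head 40 mm long, 10 mm thick, 18 mm high (66 to 84 mm above the bench), rounded along its top and at the upper ends.
- key: Loose light-metal key, 300 g, standing slot down. Origin: centre of the underside; z up, x along the slot to the arm. Foot 56 x 26 x 26 mm, slot 43.5 x 12.5 mm, 20 deep, from below. Square stem 20 x 20 mm to grip, 26 to 70 mm above the underside. Arm: 12 mm square bar from the +x end of the foot, middle 12 mm up, ends 75 mm from the centre. Seated on the screw, the origin is 64 mm above the bench.
- key_end (a point): End of the key's arm, 75 mm from the key's centre, 12 mm above its underside.
- knob (a point): Top centre of the lever nut's upright round knob, 16 mm thick, 100 mm above the bench, 85 mm from the screw's axis. Its lever is a bar 46 to 56 mm above the bench; the knob is free to grip or push from 56 to 100 mm. The nut itself is 28 mm across, 44 to 58 mm above the bench. It runs free (0.03 N m) for 0.5 to 0.9 rad, relative to the screw, until it seats; feel for that.
- bite (a joint): How far the seated nut has been drawn up against the screw's thread in rad: 0 until it seats, then it takes 0.4 N m + 2 N m per rad to turn it farther and it stays where it is left. 0.05 to 0.2 (0.5 to 0.8 N m) is locked; above 0.2 the thread is spoiled.
- plain_key: Bystander, to be left alone: smaller slotted key with round stem, no arm, 60 mm high. Origin: centre of its underside.
- file: Bystander, to be left alone: flat file with a wooden handle, 150 mm. Origin: centre of its underside.
- clay_head: Bystander, to be left alone: dark modelled head on a stick and round foot, 112 mm high. Origin: centre of its underside.
- cup: Bystander, to be left alone: white cup, 85 mm high. Origin: centre of its underside.
- clay_block: Bystander, to be left alone: grey block 90 x 70 x 45 mm. Origin: centre of its underside.
- wood_tool: Bystander, to be left alone: wooden modelling tool, 170 mm. Origin: centre of its underside.
- rib: Bystander, to be left alone: wooden disc 64 mm across, 6 mm thick. Origin: centre of its underside.
- slip_jar: Bystander, to be left alone: white jar 70 mm high. Origin: centre of its underside.
Mind the look-alikes: they are no part of the job. What is shaped like the key but orange or turquoise is not meant. What is shaped like the block but orange is not meant.

How it is judged:
On the way, in this order (a step that is already met when the one before it is completed fails the run):
1. the key sits fully down on the screw's head, its arm on the far side by the post (horizontal distance between key and screw_head below 0.008 m and z of key in the frame of block between 0.058 and 0.068 m and angle between key's own z axis and vertical below 0.25 rad and x of key_end in the frame of block above 0.03 m), for 0.2 s.
2. screw and key are turned clockwise until the arm is at the post (all of step 1 and value of joint screw between -0.12 and 0.3 rad), for 0.2 s.
At the end, for the whole second after the job is handed in: The key sits fully down on the screw head (within 8 mm of its axis, 4 mm of its seated height, 0.25 rad of upright), arm by the post, at rest; screw at -0.12 to 0.3 rad; bite of the nut at 0.05 to 0.2 rad (0.5 to 0.8 N m) (all of step 2 and value of joint bite between 0.05 and 0.2 rad and linear speed of key below 0.02 m/s); the robot touches nothing.
It fails at once if the nut is overtightened (bite above 0.2 rad, 0.8 N m) (value of joint bite above 0.2 rad).
It fails at once if the screw is dragged past its setting (above 0.3 rad) (value of joint screw above 0.3 rad).
It fails at once if one of the other things on the bench is moved more than 30 mm (distance of any of plain_key, file, clay_head, cup, clay_block, wood_tool, rib, slip_jar from where it was at the start of the episode above 0.03 m).
It also fails if it takes over 64 s, if anything falls off the work surface, if the arm or the gripper's body presses on something with over 40 N, if the wrist force passes 120 N, or if a joint passes its speed limit or range.

## Working session

There is one attempt and no reset: what is moved stays moved. The work goes in short steps, Python scripts to look and compute and a tool call to move; the robot and the scene stay as the last step left them, time stands still between calls to the robot, and variables do not carry over. Pictures are saved under pics/ and viewed, at most 10 in all, crops included, and the job is handed in when it is done.

Besides the shell and the picture viewer there is one more tool, called after "Emit:" in YAML: its name, and indented under it one key for each argument. carry_out: Moves the arm, as the interface text tells. Its arguments: {"type":"object","properties":{"plan":{"type":"array","items":{"type":"array","items":{"type":"array","items":{"type":"number"}}}},"newtons":{"type":"number"}},"required":["plan"]}

```bash
ls; mkdir -p pics; python3 - <<'E'
from cell import env
import cv2,numpy as np
for n in ["scene","side"]:
    p,d=env.capture(n); cv2.imwrite(f"pics/{n}0.png",p[:,:,::-1]); np.savez(f"pics/{n}0.npz",p=p,d=d)
    c=env.get_calibration(n); print(n,np.round(c["K"],1).tolist(),c["k1"],np.round(c["view"],3).tolist())
s=env.read_state();print(s)
E
```

```text
pics
scene [[608.9, 0.0, 337.2], [0.0, 608.9, 231.5], [0.0, 0.0, 1.0]] -0.07168341640444724 [[0.81, 0.587, 0.001, -0.339], [0.367, -0.506, -0.78, -0.114], [-0.458, 0.632, -0.625, 1.683], [0.0, 0.0, 0.0, 1.0]]
side [[526.9, 0.0, 326.4], [0.0, 526.9, 238.3], [0.0, 0.0, 1.0]] -0.13243957370011253 [[-0.382, -0.924, 0.017, 0.16], [-0.596, 0.232, -0.769, 0.336], [0.707, -0.303, -0.639, 0.944], [0.0, 0.0, 0.0, 1.0]]
{'clock': 0.1, 'qpos': array([-1.27199112e+00,  4.23761999e-01,  1.63060438e+00,  3.21838699e-06,
        1.08861635e+00, -1.89871781e-02]), 'qd': array([ 0.00119887, -0.00118556, -0.00051173,  0.00219346,  0.00187205,
        0.00175554]), 'tau': array([-8.29122582e-04, -5.58424795e+01, -2.82446641e+01, -4.78176321e-05,
        3.03055283e-03,  3.32243656e-05]), 'eef_pos': array([ 0.19518137, -0.59322188,  0.23062855]), 'eef_rot': array([-3.10065737e+00, -4.96869003e-01,  2.99935420e-04]), 'contact_force': array([ 0.08511958, -0.32635291,  0.17931591]), 'wrist_torque': array([0.04960695, 0.03094099, 0.03048619]), 'finger_force': 0.0, 'width': 1.0021006692119656}
```

View pics/scene0.png

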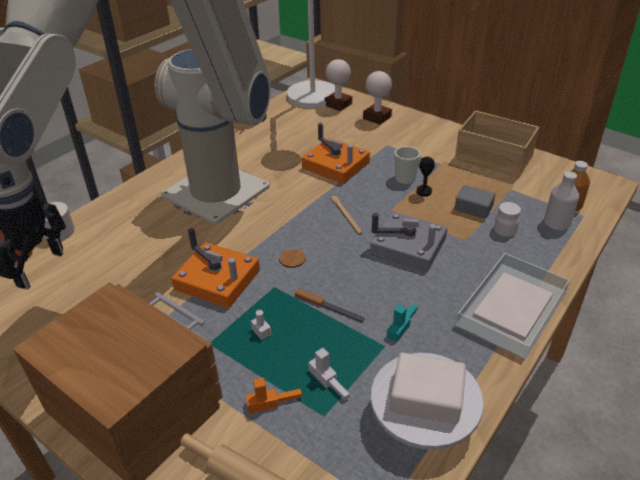

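View pics/side0.png

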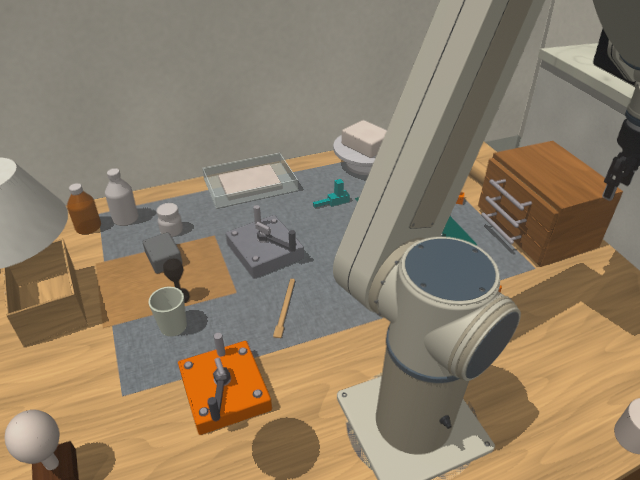

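Scene: the grey key stands near (322,365), its arm pointing to (346,393). The grey block is at (408,240), with its knob at (376,222), head at (411,226) and post at (436,228). The orange and turquoise look-alikes are elsewhere.

```bash
cat > h.py <<'E'
import numpy as np,cv2
from scipy.spatial.transform import Rotation as R
from cell import env
def cloud(c,d):
    "world xyz per pixel, nan where there is no reading"
    h,w=d.shape; u,v=np.meshgrid(np.arange(w,dtype=float),np.arange(h,dtype=float))
    n=cv2.undistortPoints(np.stack([u,v],-1).reshape(-1,1,2),c["K"],np.array([c["k1"],0,0,0])).reshape(h,w,2)
    P=np.dstack([n*d[...,None],d]); V=np.array(c["view"])
    W=(P-V[:3,3])@V[:3,:3]; W[d<=0]=np.nan
    return W
def look(n,name=None):
    c=env.get_calibration(n); p,d=env.capture(n)
    if name: cv2.imwrite(f"pics/{name}.png",p[:,:,::-1])
    return p,cloud(c,d),c
def rel(pos,yaw_y):
    "rows needed (tool axes) to bring TCP to pos, pointing down, closing line along world angle yaw_y (deg, mod 180)"
    s=env.read_state(); r=R.from_rotvec(s["eef_rot"]); out=[]
    a=np.radians(yaw_y)
    for k in (0,np.pi):
        y=np.array([np.cos(a+k),np.sin(a+k),0]); z=np.array([0,0,-1.]); x=np.cross(y,z)
        T=R.from_matrix(np.stack([x,y,z],1)); out.append((r.inv()*T).as_rotvec(degrees=True))
    print("turn",[np.round(o,1).tolist() for o in out],"shift cm",np.round(r.inv().apply(np.array(pos)-s["eef_pos"])*100,2),"q6",round(s["qpos"][5],2),"t",round(s["clock"],2))
E
python3 - <<'E'
from h import *
for n in ["scene","side"]:
    z=np.load(f"pics/{n}0.npz"); W=cloud(env.get_calibration(n),z["d"]); np.save(f"pics/{n}W.npy",W)
    pts={"scene":dict(keytop=(322,355),keyfoot=(322,378),arm=(345,392),post=(438,226),knob=(376,218),head=(411,226),block=(405,245),desk=(430,290)),
     "side":dict(post=(257,208),knob=(292,235),head=(264,230),desk=(330,250))}[n]
    for k,(u,v) in pts.items(): print(n,k,np.round(W[v,u],3))
    # block top surface
    if n=="scene": C=W[238,425]; lo=(350,200,460,275)
    u0,v0,u1,v1=(365,200,455,275) if n=="scene" else (215,200,310,280)
    Q=W[v0:v1,u0:u1].reshape(-1,3); t=Q[(abs(Q[:,2]-.04)<.004)]
    r=cv2.minAreaRect(t[:,:2].astype(np.float32)*1000); print(n,"blocktop",r,len(t),np.median(t[:,2]))
    for lo,hi in((.09,.105),(.06,.09)):
        m=Q[(Q[:,2]>lo)&(Q[:,2]<hi)]; print(lo,len(m)); 
        print(np.round(m[::max(1,len(m)//25)],3).tolist())
W=np.load("pics/sceneW.npy"); Q=W[340:405,300:355].reshape(-1,3); m=Q[(Q[:,2]>.008)]
print(cv2.minAreaRect(m[:,:2].astype(np.float32)*1000)); t=m[m[:,2]>.062]; print("stem",t.mean(0),len(t),cv2.minAreaRect(t[:,:2].astype(np.float32)*1000))
E
```

```text
scene keytop [ 0.627 -0.336  0.07 ]
scene keyfoot [ 0.635 -0.348  0.02 ]
scene arm [ 0.688 -0.346  0.016]
scene post [0.599 0.174 0.041]
scene knob [0.493 0.054 0.092]
scene head [0.56  0.104 0.068]
scene block [0.569 0.066 0.039]
scene desk [ 0.674  0.007 -0.003]
scene blocktop ((557.2057495117188, 106.9610366821289), (150.3439483642578, 144.25343322753906), 10.087251663208008) 1497 0.038699381461705006
0.09 64
[[0.482, 0.065, 0.099], [0.481, 0.058, 0.1], [0.484, 0.062, 0.098], [0.488, 0.066, 0.098], [0.477, 0.06, 0.093], [0.481, 0.062, 0.094], [0.49, 0.057, 0.101], [0.492, 0.064, 0.098], [0.486, 0.054, 0.098], [0.489, 0.058, 0.097], [0.492, 0.063, 0.096], [0.488, 0.052, 0.097], [0.492, 0.055, 0.097], [0.496, 0.056, 0.098], [0.485, 0.052, 0.093], [0.487, 0.058, 0.09], [0.493, 0.058, 0.093], [0.489, 0.051, 0.093], [0.493, 0.05, 0.092], [0.611, 0.111, 0.093], [0.615, 0.114, 0.093], [0.615, 0.104, 0.096], [0.618, 0.108, 0.095], [0.612, 0.1, 0.094], [0.615, 0.104, 0.093], [0.618, 0.108, 0.092], [0.624, 0.106, 0.096], [0.615, 0.104, 0.09], [0.62, 0.104, 0.093], [0.625, 0.105, 0.094], [0.
[... 1941 characters left out ...]
[0.568, 0.122, 0.082], [0.561, 0.117, 0.083], [0.558, 0.115, 0.081], [0.558, 0.118, 0.079], [0.565, 0.121, 0.072], [0.543, 0.102, 0.083], [0.541, 0.11, 0.083], [0.55, 0.115, 0.076], [0.559, 0.118, 0.066], [0.54, 0.096, 0.074], [0.537, 0.097, 0.073], [0.539, 0.104, 0.071], [0.534, 0.106, 0.072], [0.541, 0.104, 0.06], [0.478, 0.062, 0.087], [0.483, 0.068, 0.079], [0.476, 0.063, 0.08], [0.481, 0.054, 0.071], [0.48, 0.065, 0.069], [0.478, 0.058, 0.065]]
((639.306396484375, -341.50128173828125), (92.89734649658203, 80.39923858642578), 32.19947814941406)
stem [ 0.62319701 -0.33135257  0.06666909] 103 ((623.1619873046875, -330.83544921875), (20.41596031188965, 21.19876480102539), 73.89125061035156)
```

```bash
python3 - <<'E'
from h import *
W=np.load("pics/sceneW.npy"); Q=W[340:405,300:355].reshape(-1,3)
c=np.array([.623,-.331]); m=Q[(Q[:,2]>.010)&(Q[:,2]<.03)]; d=m[:,:2]-c; r=np.hypot(*d.T); a=np.degrees(np.arctan2(d[:,1],d[:,0]))
for lo in range(20,90,8):
    k=(r>lo/1e3)&(r<(lo+8)/1e3); print(lo,k.sum(),np.round(np.percentile(a[k],[10,50,90]),1) if k.any() else "")
rel([.60,-.331,.2],60)
E
```

```text
20 119 [-167.2  -28.2   14.3]
28 56 [-167.6  -15.3   12.4]
36 24 [-22.1 -13.8  -6.2]
44 25 [-21.2 -17.3 -10.2]
52 30 [-20.8 -16.  -10. ]
60 40 [-91.5 -17.8 -10.4]
68 33 [-19.5 -15.6 -10.9]
76 0 
84 0 
turn [[-0.0, -0.1, -131.8], [-0.1, 0.0, 48.2]] shift cm [ 46.65 -12.26   3.08] q6 -0.02 t 0.1
```

```bash
python3 - <<'E'
from h import *
W=np.load("pics/sceneW.npy")
for u,v in [(110,300),(25,350),(130,400),(215,345),(190,370),(140,460),(120,360)]: print(u,v,np.round(W[v,u],3))
from h import *
r=R.from_rotvec(env.read_state()["eef_rot"]).as_matrix(); print(r.round(2))
E
```

```text
110 300 [ 0.294 -0.534  0.179]
25 350 [ 0.272 -0.697  0.178]
130 400 [ 0.496 -0.654  0.177]
215 345 [ 0.395 -0.397 -0.003]
190 370 [ 0.51  -0.545  0.151]
140 460 [ 0.51  -0.681  0.053]
120 360 [ 0.418 -0.612  0.175]
[[ 0.95  0.31 -0.  ]
 [ 0.31 -0.95  0.  ]
 [ 0.   -0.   -1.  ]]
```

Emit:
carry_out:
  plan:
    - [[0, 0, 0, 5, -2.5, -1.5, 0], [0, 0, 0, 5.8, -1.5, -1, 0], [0, 0, 0, 5.8, -1.5, 0, 0], [0, 0, 0, 5.8, -1.5, 0, 0], [0, 0, 0, 5.8, -1.5, 0, 0]]

```text
clock: 0.72
eef_pos: [0.438, -0.4235, 0.2561]
eef_rot: [-3.102, -0.497, 0.0]
contact_force: [0.4, -0.3, -0.0]
width: 1.0
finger_force: 0.0
```

Emit:
carry_out:
  plan:
    - [[0, 0, 0, 5.8, -1.5, 0, 0], [0, 0, 0, 5.8, -1.5, 0, 0], [0, 0, 10, 4, -1, 2, 0], [0, 0, 10, 0, 0, 2, 0], [0, 0, 10, 0, 0, 1, 0]]

```text
clock: 1.35
eef_pos: [0.5721, -0.3368, 0.2042]
eef_rot: [-3.123, 0.329, 0.004]
contact_force: [-0.1, 0.2, 0.1]
width: 1.0
finger_force: 0.0
```

```bash
python3 - <<'E'
from h import *
p,W,c=look("wrist","w1"); np.savez("pics/w1.npz",W=W,p=p)
rel([.623,-.331,.2],74)
E
```

```text
turn [[-0.4, -0.1, -176.5], [-0.1, 0.2, 3.5]] shift cm [ 4.91 -1.68  0.31] q6 1.24 t 1.4
```

View pics/w1.png

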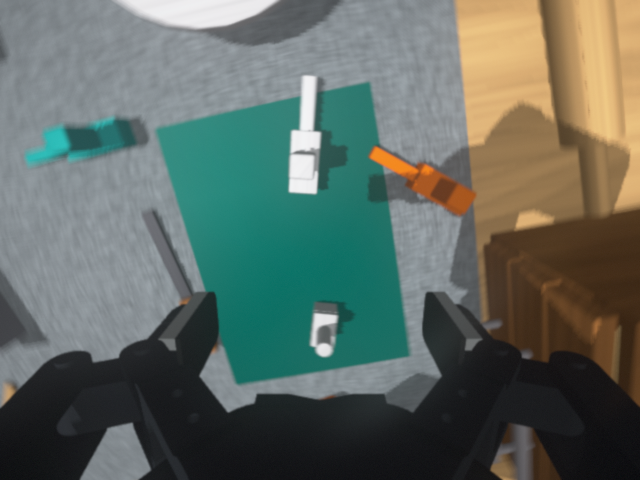

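Wrist view: the key's stem is at (305,163), with its arm going up to (310,78). The plain key is at (323,330).

```bash
cat >> h.py <<'E'
def key(W,box,zb):
    "stem top centre and arm yaw from a wrist cloud; zb height of the key's underside"
    u0,v0,u1,v1=box; Q=W[v0:v1,u0:u1].reshape(-1,3); Q=Q[~np.isnan(Q[:,0])]
    t=Q[abs(Q[:,2]-zb-.070)<.005]; r=cv2.minAreaRect(t[:,:2].astype(np.float32)*1000)
    c=np.array(r[0])/1000; d=Q[(Q[:,2]>zb+.012)&(Q[:,2]<zb+.024)][:,:2]-c; n=np.hypot(*d.T); d=d[(n>.035)&(n<.08)]
    v=np.linalg.svd(d-d.mean(0))[2][0]; v*=np.sign(v@d.mean(0))
    print("stem",np.round(r[0],1),np.round(r[1],1),round(r[2],1),"z",np.median(t[:,2]),"arm yaw mean",np.degrees(np.arctan2(*d.mean(0)[::-1])).round(1),"svd",np.degrees(np.arctan2(v[1],v[0])).round(1),"far",np.hypot(*d.T).max())
E
python3 - <<'E'
from h import *
W=np.load("pics/w1.npz")["W"]; key(W,(280,70,335,200),0)
E
```

```text
stem [ 620.6 -330.6] [19.7 20.1] 74.6 z 0.06896622608806097 arm yaw mean -15.2 svd -15.1 far 0.0751106193682984
```

```bash
python3 - <<'E'
from h import *
rel([.6213,-.3307,.038],74.8)
E
```

```text
turn [[-0.4, -0.1, -177.3], [-0.1, 0.2, 2.7]] shift cm [ 4.8  -1.65 16.51] q6 1.24 t 1.4
```

Emit:
carry_out:
  plan:
    - [[0, 0, 2.7, 4.8, -1.65, 0, 0], [0, 0, 0, 0, 0, 5, 0], [0, 0, 0, 0, 0, 4.5, 0], [0, 0, 0, 0, 0, 4, 0], [0, 0, 0, 0, 0, 2, 0]]

```text
clock: 2.02
eef_pos: [0.6213, -0.3311, 0.0488]
eef_rot: [-3.116, 0.393, 0.005]
contact_force: [-0.4, 0.5, -0.0]
width: 0.999
finger_force: 0.0
```

```bash
python3 - <<'E'
from h import *
rel([.6213,-.3307,.038],74.8)
E
```

```text
turn [[-0.3, -0.1, -179.2], [-0.1, 0.2, 0.8]] shift cm [-0.01 -0.04  1.08] q6 1.32 t 2.02
```

Emit:
carry_out:
  plan:
    - [[0, 0, 0.4, 0, 0, 1.0, 0], [0, 0, 0, 0, 0, 0, 1], [0, 0, 0, 0, 0, 0, 1], [0, 0, 0, 0, 0, 0, 1], [0, 0, 0, 0, 0, 0, 1]]
  newtons: 60

```text
clock: 2.65
eef_pos: [0.6234, -0.3321, 0.0426]
eef_rot: [3.114, -0.407, 0.003]
contact_force: [0.1, 0.3, -1.5]
width: 0.218
finger_force: 58.8
```

Emit:
carry_out:
  plan:
    - [[0, 0, 0, 0, 0, 0, 1], [0, 0, 0, 0, 0, -5, 1], [0, 0, 0, 0, 0, -6, 1], [0, 0, -10, 0, 0, -6, 1], [0, 0, -10, 0, 0, 0, 1]]

```text
clock: 3.28
eef_pos: [0.6254, -0.3332, 0.2178]
eef_rot: [3.133, 0.149, 0.014]
contact_force: [0.4, -1.6, -2.6]
width: 0.221
finger_force: 59.4
```

```bash
python3 - <<'E'
from h import *
print(env.read_state()["width"],env.read_state()["finger_force"])
# target: above screw, key yaw 36 -> closing along 126
rel([.554,.109,.22],126)
E
```

```text
0.22094429591871512 59.3595689535141
turn [[-0.5, -0.6, 149.4], [0.5, -0.4, -30.6]] shift cm [ -2.92 -44.7   -0.51] q6 0.97 t 3.27
```

Emit:
carry_out:
  plan:
    - [[0, 0, 0, -1, -5, 0, 1], [0, 0, 0, -2, -5.6, 0, 1], [0, 0, 0, -2, -5.6, 0, 1], [0, 0, 0, -2, -5.6, 0, 1], [0, 0, 0, -2, -5.6, 0, 1]]

```text
clock: 3.9
eef_pos: [0.5072, -0.0652, 0.2111]
eef_rot: [-3.138, -0.14, 0.001]
contact_force: [0.4, 1.7, -2.0]
width: 0.22
finger_force: 59.6
```

Emit:
carry_out:
  plan:
    - [[0, 0, 0, -2, -5.6, 0, 1], [0, 0, -10.2, -1.5, -5.6, 0, 1], [0, 0, -10.2, 0, 0, 0, 1], [0, 0, -10.2, 0, 0, 0, 1], [0, 0, 0, 0, 0, 0, 1]]

```text
clock: 4.53
eef_pos: [0.4634, 0.0418, 0.2112]
eef_rot: [-2.991, -0.962, 0.001]
contact_force: [0.6, 0.6, -2.8]
width: 0.218
finger_force: 60.1
```

```bash
python3 - <<'E'
from h import *
rel([.554,.109,.22],126)
p,W,c=look("wrist","w2"); np.savez("pics/w2.npz",W=W,p=p)
E
```

```text
turn [[0.0, 0.0, 179.7], [-0.0, 0.0, -0.3]] shift cm [11.28 -0.18 -0.88] q6 1.01 t 4.53
```

View pics/w2.png

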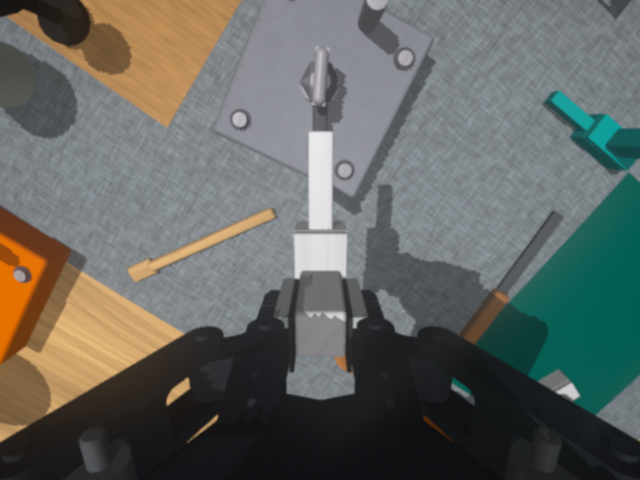

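The key is held squarely with its arm up the image (320,130 to 320,230). The screw head lies ahead at (320,75), and the post is at (375,10).

```bash
python3 - <<'E'
from h import *
z=np.load("pics/w2.npz"); W=z["W"]
s=env.read_state(); r=R.from_rotvec(s["eef_rot"])
def T(Q): return r.inv().apply(Q-s["eef_pos"])*1000
Q=W[125:225,300:342].reshape(-1,3); Q=Q[Q[:,2]>.12]; t=T(Q); print("arm n",len(t),"x",np.percentile(t[:,0],[1,99]).round(1),"y",np.percentile(t[:,1],[2,50,98]).round(1),"z",np.median(t[:,2]).round(1), "slope deg",np.degrees(np.polyfit(t[:,0],t[:,1],1)[0]).round(2),"tilt",np.degrees(np.polyfit(t[:,0],t[:,2],1)[0]).round(2))
Q=W[228:275,285:355].reshape(-1,3); t=T(Q[Q[:,2]>.12]); print("foot x",np.percentile(t[:,0],[1,50,99]).round(1),"y",np.percentile(t[:,1],[1,50,99]).round(1),"z",np.median(t[:,2]).round(1))
Q=W[35:115,295:345].reshape(-1,3); h=Q[(Q[:,2]>.068)&(Q[:,2]<.09)]; 
top=h[h[:,2]>.078]; m=cv2.minAreaRect(h[:,:2].astype(np.float32)*1000); print("head",m,len(h)); print("top",cv2.minAreaRect(top[:,:2].astype(np.float32)*1000),top[:,2].max())
v=np.linalg.svd(top[:,:2]-top[:,:2].mean(0))[2][0]; print("yaw",np.degrees(np.arctan2(v[1],v[0]))%180, "mean",top.mean(0))
hx=cv2.cvtColor(z["p"],cv2.COLOR_RGB2BGR)
for zz,w in(("scene",(395,205,425,245)),("side",(245,210,285,250))):
    Q=np.load(f"pics/{zz}W.npy")[w[1]:w[3],w[0]:w[2]].reshape(-1,3); h=Q[(Q[:,2]>.070)&(Q[:,2]<.09)&(np.hypot(Q[:,0]-.554,Q[:,1]-.109)<.03)]
    print(zz,cv2.minAreaRect(h[:,:2].astype(np.float32)*1000))
t=W[0:35,350:400].reshape(-1,3); t=t[t[:,2]>.08]; print("post",cv2.minAreaRect(t[:,:2].astype(np.float32)*1000) if len(t)>5 else len(t))
cv2.imwrite("pics/w2c.png",cv2.resize(hx[0:300,240:400],None,fx=2,fy=2,interpolation=cv2.INTER_CUBIC))
E
```

```text
arm n 2390 x [25.9 72.2] y [-7.  -1.1  4.7] z 25.5 slope deg 0.11 tilt -2.88
foot x [ 6.  16.9 26.3] y [-14.   -1.   11.5] z 17.5
head ((554.4100952148438, 108.56998443603516), (40.621620178222656, 10.01752758026123), 31.541738510131836) 807
top ((554.2916870117188, 108.4972915649414), (40.343685150146484, 10.01752758026123), 31.541738510131836) 0.08518862126192506
yaw 31.846622710304104 mean [0.5538304  0.10821642 0.08200759]
scene ((558.5982055664062, 106.21510314941406), (38.68984603881836, 13.28624439239502), 28.41510772705078)
side ((552.4391479492188, 110.54713439941406), (43.75326156616211, 13.163468360900879), 34.09307861328125)
post ((609.8871459960938, 103.42765808105469), (7.791955947875977, 15.087019920349121), 26.00090217590332)
```

View pics/w2c.png

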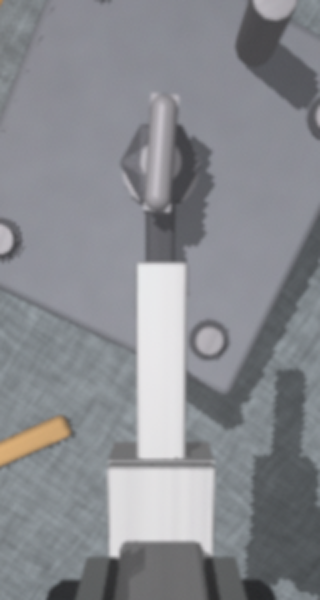

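```bash
python3 - <<'E'
from h import *
rel([.5566,.1088,.145],121.6)
E
```

```text
turn [[-0.0, -0.0, -176.1], [-0.0, 0.0, 3.9]] shift cm [11.49 -0.06  6.62] q6 1.02 t 4.58
```

Emit:
carry_out:
  plan:
    - [[0, 0, 3.9, 5.7, 0, 0, 1], [0, 0, 0, 5.8, 0.4, 2.6, 1], [0, 0, 0, 0, 0, 4, 1], [0, 0, 0, 0, 0, 0, 1], [0, 0, 0, 0, 0, 0, 1]]

```text
clock: 5.2
eef_pos: [0.5605, 0.1012, 0.1465]
eef_rot: [3.022, 0.858, -0.0]
contact_force: [0.9, 0.2, -2.1]
width: 0.224
finger_force: 60.0
```

```bash
python3 - <<'E'
from h import *
rel([.5566,.1088,.107],121.6)
s=env.read_state(); r=R.from_rotvec(s["eef_rot"])
p,W,c=look("wrist","w3"); np.savez("pics/w3.npz",W=W,p=p)
t=r.inv().apply(W.reshape(-1,3)-s["eef_pos"])*1000; k=(t[:,0]>30)&(t[:,0]<90)&(abs(t[:,1])<12)&(t[:,2]<32); a=t[k]
print("arm",len(a),np.percentile(a,[1,50,99],axis=0).round(1).tolist(),np.degrees(np.polyfit(a[:,0],a[:,1],1)[0]))
for n in("scene","side"): look(n,n+"3")
a=cv2.imread("pics/scene3.png")[190:260,360:460]; b=cv2.imread("pics/side3.png")[180:280,200:320]
cv2.imwrite("pics/c3.png",np.hstack([cv2.resize(a,(500,400),interpolation=3)[:,:400],cv2.resize(b,(480,400),interpolation=3)[:,:400]]))
E
```

```text
turn [[-0.0, 0.0, -179.9], [0.0, 0.0, 0.1]] shift cm [ 0.07 -0.85  3.95] q6 1.18 t 5.2
arm 2217 [[30.5, -6.6, 24.0], [52.3, -0.7, 25.5], [72.1, 5.0, 27.1]] 0.1912865009656899
```

View pics/c3.png

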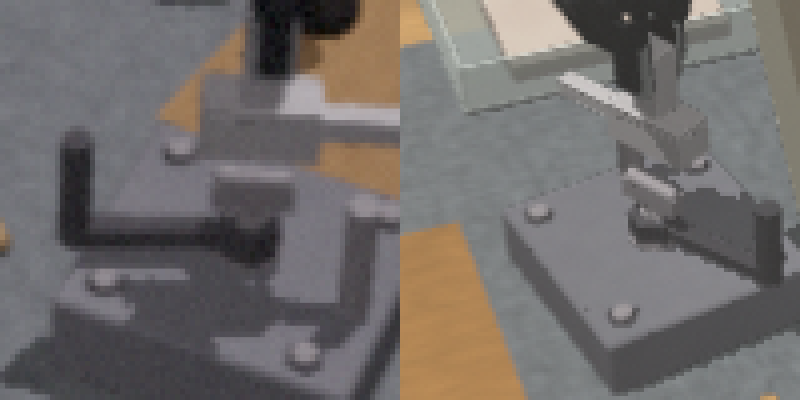

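The key hangs over the head at the right height, about 8 mm off sideways. I'll correct that and begin lowering it.

Emit:
carry_out:
  plan:
    - [[0, 0, 0, 0.1, -0.83, 0, 1], [0, 0, 0, 0, 0, 1.2, 1], [0, 0, 0, 0, 0, 0, 1], [0, 0, 0, 0, 0, 0, 1]]

```text
clock: 5.85
eef_pos: [0.5568, 0.1091, 0.1335]
eef_rot: [-3.021, -0.861, 0.001]
contact_force: [0.1, -0.3, -2.5]
width: 0.222
finger_force: 60.2
```

```bash
python3 - <<'E'
from h import *
rel([.5568,.1088,.107],121.6)
E
```

```text
turn [[-0.1, -0.0, -179.8], [-0.0, 0.0, 0.2]] shift cm [-0.02  0.02  2.65] q6 1.19 t 5.85
```

Emit:
carry_out:
  plan:
    - [[0, 0, 0, 0, 0, 0.4, 1], [0, 0, 0, 0, 0, 0.4, 1], [0, 0, 0, 0, 0, 0.2, 1], [0, 0, 0, 0, 0, 0, 1]]

```text
clock: 6.35
eef_pos: [0.5569, 0.1091, 0.1235]
eef_rot: [-3.021, -0.861, 0.001]
contact_force: [-0.2, 0.0, -2.8]
width: 0.219
finger_force: 60.2
```

The tool is below first-contact height with no force, so the head is entering the slot.

Emit:
carry_out:
  plan:
    - [[0, 0, 0, 0, 0, 0.5, 1], [0, 0, 0, 0, 0, 0.5, 1], [0, 0, 0, 0, 0, 0.3, 1], [0, 0, 0, 0, 0, 0.2, 1], [0, 0, 0, 0, 0, 0, 1]]

```text
clock: 6.98
eef_pos: [0.5569, 0.1091, 0.1086]
eef_rot: [-3.021, -0.861, 0.0]
contact_force: [0.7, -1.3, -2.9]
width: 0.222
finger_force: 60.2
```

Emit:
carry_out:
  plan:
    - [[0, 0, 0, 0, 0, 0.1, 1], [0, 0, 0, 0, 0, 0.1, 1], [0, 0, 0, 0, 0, 0, 1], [0, 0, 0, 0, 0, 0, 1]]

```text
clock: 7.48
eef_pos: [0.557, 0.1091, 0.1069]
eef_rot: [-3.021, -0.861, -0.0]
contact_force: [-0.4, -0.4, -3.0]
width: 0.222
finger_force: 60.2
```

Emit:
carry_out:
  plan:
    - [[0, 0, 0, 0, 0, 0.1, 1], [0, 0, 0, 0, 0, 0.1, 1], [0, 0, 0, 0, 0, 0, 1], [0, 0, 0, 0, 0, 0, 1]]

```text
clock: 7.98
eef_pos: [0.5573, 0.1092, 0.1063]
eef_rot: [3.021, 0.861, 0.001]
contact_force: [-4.2, -0.0, 11.3]
width: 0.219
finger_force: 62.4
```

Emit:
carry_out:
  plan:
    - [[0, 0, 5, 0, 0.03, -0.15, 1], [0, 0, 5, 0, 0.03, 0, 1], [0, 0, 5, 0, 0.03, 0, 1], [0, 0, 0, 0, 0, 0, 1]]

```text
clock: 8.48
eef_pos: [0.5576, 0.1084, 0.1065]
eef_rot: [-3.108, -0.46, -0.001]
contact_force: [0.6, 1.3, 0.9]
width: 0.224
finger_force: 60.4
```

```bash
python3 - <<'E'
from h import *
rel([.5568,.1078,.107],100.3); s=env.read_state(); print(s["wrist_torque"],s["contact_force"],s["eef_pos"])
E
```

```text
turn [[0.1, -0.0, -173.4], [-0.0, -0.0, 6.6]] shift cm [-0.1   0.03 -0.05] q6 1.45 t 8.47
[ 0.04669964 -0.08775857  0.00238927] [0.61589705 1.26756557 0.90047807] [0.55764383 0.10839722 0.10650939]
```

Emit:
carry_out:
  plan:
    - [[0, 0, 3, 0, 0.02, 0, 1], [0, 0, 3, 0, 0.02, 0, 1], [0, 0, 2, 0, 0, 0, 1], [0, 0, 0, 0, 0, 0, 1]]

```text
clock: 8.98
eef_pos: [0.5577, 0.1084, 0.1065]
eef_rot: [-3.132, -0.245, -0.001]
contact_force: [-0.6, 4.0, 0.9]
width: 0.22
finger_force: 60.8
```

```bash
python3 - <<'E'
from h import *
rel([.5568,.1078,.107],100.3); s=env.read_state(); print(s["wrist_torque"],s["contact_force"],s["eef_pos"])
p,W,c=look("wrist","w4"); np.savez("pics/w4.npz",W=W,p=p)
E
```

```text
turn [[-0.0, 0.0, 178.6], [-0.0, -0.0, -1.4]] shift cm [-0.1   0.04 -0.05] q6 1.59 t 8.97
[0.73349425 0.15226697 0.82852596] [-0.6101535   3.97437366  0.9277691 ] [0.55768434 0.10838999 0.10647887]
```

View pics/w4.png

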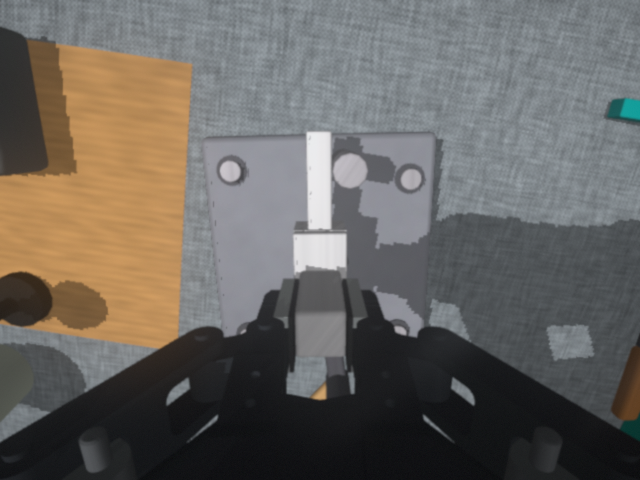

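The arm lies against the post and the wrist moment is 0.83 N m. I'll ease off, release and lift.

Emit:
carry_out:
  plan:
    - [[0, 0, -1, 0, 0, 0, 1], [0, 0, 0, 0, 0, 0, 0.4], [0, 0, 0, 0, 0, 0, 0], [0, 0, 0, 0, 0, 0, 0], [0, 0, 0, 0, 0, -2, 0]]

```text
clock: 9.65
eef_pos: [0.5564, 0.1075, 0.1252]
eef_rot: [3.13, 0.268, -0.005]
contact_force: [0.2, 0.6, -0.9]
width: 0.996
finger_force: 0.0
```

Emit:
carry_out:
  plan:
    - [[0, 0, 0, 0, 0, -3, 0], [0, 0, 0, 0, 0, -5, 0], [0, 0, 0, -6, 0, 0, 0.5], [0, 0, 0, -6, 0, 0, 1], [0, 0, 0, 0, 0, 0, 1]]

```text
clock: 10.28
eef_pos: [0.4341, 0.0865, 0.2056]
eef_rot: [3.13, 0.268, -0.007]
contact_force: [0.7, -0.3, 1.0]
width: 0.374
finger_force: 0.0
```

```bash
python3 - <<'E'
from h import *
p,W,c=look("wrist","w5"); np.savez("pics/w5.npz",W=W,p=p); s=env.read_state(); print(s["eef_pos"],s["eef_rot"],s["contact_force"])
Q=W.reshape(-1,3); d=np.hypot(Q[:,0]-.555,Q[:,1]-.1085)
t=Q[(d<.025)&(abs(Q[:,2]-.134)<.006)]; print("stem",len(t),cv2.minAreaRect(t[:,:2].astype(np.float32)*1000) if len(t) else "",t[:,2].mean())
Q4=np.load("pics/w4.npz")["W"].reshape(-1,3)
for n in("scene","side"):
    p,W,c=look(n,n+"5"); Q=W.reshape(-1,3); d=np.hypot(Q[:,0]-.555,Q[:,1]-.1085)
    k=Q[(d>.06)&(d<.1)&(Q[:,2]>.085)&(Q[:,2]<.104)&(Q[:,0]<.56)]; print(n,"knob",len(k),np.percentile(k,[5,50,95],axis=0).round(4).tolist() if len(k) else "")
    t=Q[(d<.025)&(abs(Q[:,2]-.134)<.006)]; print(n,"stem",len(t),t.mean(0))
E
python3 -c "
import cv2,numpy as np
a=cv2.imread('pics/scene5.png')[190:280,350:470];b=cv2.imread('pics/w5.png')
cv2.imwrite('pics/c5.png',np.hstack([cv2.resize(a,(400,300),interpolation=3),cv2.resize(b,(400,300))]))"
```

```text
[0.43760274 0.08709673 0.2064247 ] [ 3.12996991e+00  2.68345067e-01 -6.54623070e-04] [-0.00860297  0.6041175   0.07880104]
stem 1419 ((554.8351440429688, 108.87721252441406), (20.308422088623047, 19.653608322143555), 10.467995643615723) 0.13284121880956734
scene knob 44 [[0.47, 0.0752, 0.0872], [0.4771, 0.0811, 0.0957], [0.482, 0.0894, 0.1004]]
scene stem 53 [0.55813054 0.10700072 0.13176524]
side knob 58 [[0.463, 0.0802, 0.086], [0.4683, 0.0867, 0.0972], [0.4772, 0.0933, 0.1015]]
side stem 66 [0.55201306 0.11093024 0.13327078]
```

View pics/c5.png

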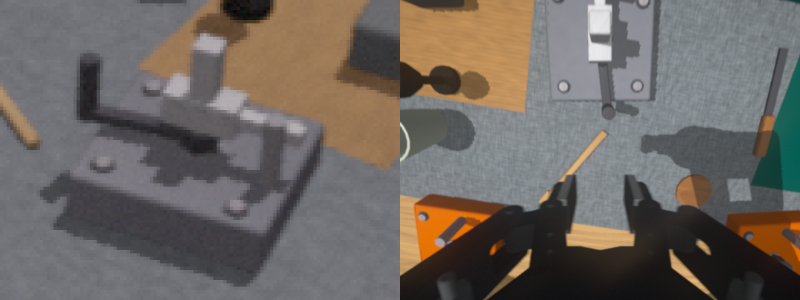

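The key is seated with its arm against the post. The knob is at about (0.473, 0.0845), 196° around the axis. I'll turn the wrist half round so the last joint has range, then cage the knob with the fingers.

Emit:
carry_out:
  plan:
    - [[0, 0, -10.4, 0, 0, 0, 0.55], [0, 0, -10.4, 0, 0, 0, 0.55], [0, 0, -10.4, 0, 0, 0, 0.55], [0, 0, -10.4, 0, 0, 0, 0.55], [0, 0, -10.4, 0, 0, 0, 0.55]]

```text
clock: 11.05
eef_pos: [0.4411, 0.0878, 0.2064]
eef_rot: [2.691, 1.621, 0.001]
contact_force: [-0.0, -0.3, 0.4]
width: 0.449
finger_force: 0.0
```

Emit:
carry_out:
  plan:
    - [[0, 0, -10.4, 0, 0, 0, 0.55], [0, 0, -10.4, 0, 0, 0, 0.55], [0, 0, -10.4, 0, 0, 0, 0.55], [0, 0, -10.4, 0, 0, 0, 0.55], [0, 0, -10.4, 0, 0, 0, 0.55]]

```text
clock: 11.68
eef_pos: [0.4411, 0.0877, 0.2064]
eef_rot: [1.707, 2.636, 0.001]
contact_force: [-0.4, 0.3, -0.0]
width: 0.449
finger_force: 0.0
```

Emit:
carry_out:
  plan:
    - [[0, 0, -10.4, 0, 0, 0, 0.55], [0, 0, -10.4, 0, 0, 0, 0.55], [0, 0, -10.4, 0, 0, 0, 0.55], [0, 0, -10.4, 0, 0, 0, 0.55], [0, 0, -10.4, 0, 0, 0, 0.55]]

```text
clock: 12.3
eef_pos: [0.4411, 0.0877, 0.2064]
eef_rot: [0.379, 3.118, 0.0]
contact_force: [0.7, -0.8, -1.2]
width: 0.448
finger_force: 0.0
```

Emit:
carry_out:
  plan:
    - [[0, 0, -10.4, 0, 0, 0, 0.55], [0, 0, -10.4, 0, 0, 0, 0.55], [0, 0, -8, 0, 0, 0, 0.55], [0, 0, 0, 0, 0, 0, 0.55]]

```text
clock: 12.8
eef_pos: [0.4407, 0.0877, 0.2063]
eef_rot: [-0.397, 3.116, -0.0]
contact_force: [0.2, 0.4, -0.8]
width: 0.455
finger_force: 0.0
```

```bash
python3 - <<'E'
from h import *
rel([.473,.0845,.066],106.5); print(env.read_state()["width"],env.read_state()["wrist_torque"])
E
```

```text
turn [[-0.0, 0.0, -2.0], [0.1, 0.0, 178.0]] shift cm [-3.03 -1.12 14.04] q6 -1.65 t 12.8
0.45505543571988577 [ 0.01635208 -0.00015871  0.00193023]
```

Emit:
carry_out:
  plan:
    - [[0, 0, -2, -3.03, -1.12, 0, 0.55], [0, 0, 0, 0, 0, 5, 0.55], [0, 0, 0, 0, 0, 5, 0.55], [0, 0, 0, 0, 0, 4, 0.55], [0, 0, 0, 0, 0, 0, 0.55]]

```text
clock: 13.42
eef_pos: [0.4699, 0.084, 0.0639]
eef_rot: [0.449, -3.103, 0.0]
contact_force: [0.6, -0.3, 1.0]
width: 0.449
finger_force: 0.0
```

```bash
cat >> h.py <<'E'
A=np.array([.5548,.1088])
def st():
    "polar pose of the TCP about the screw axis, tangential/radial force, moments"
    s=env.read_state(); r=R.from_rotvec(s["eef_rot"]).as_matrix(); d=s["eef_pos"][:2]-A; th=np.arctan2(d[1],d[0])%(2*np.pi)
    t=np.array([np.sin(th),-np.cos(th)]); f=s["contact_force"]
    yy=np.arctan2(r[1,1],r[0,1]); print("th",np.degrees(th).round(1),"r",np.hypot(*d).round(4),"z",s["eef_pos"][2].round(4),"yaw_y",np.degrees(yy).round(1),"tangent",(np.degrees(th)-90).round(1),"Ft(on tool, fwd +)",(f[:2]@t).round(2),"Fr",(f[:2]@d/np.hypot(*d)).round(2),"Fz",f[2].round(1),"Mz",s["wrist_torque"][2].round(3),"width",round(s["width"],3),"q6",s["qpos"][5].round(2),"t",s["clock"])
E
python3 - <<'E'
from h import *
st()
E
```

```text
th 196.3 r 0.0884 z 0.0639 yaw_y 106.5 tangent 106.3 Ft(on tool, fwd +) -0.45 Fr -0.51 Fz 1.0 Mz 0.029 width 0.449 q6 -1.71 t 13.425
```

Emit:
carry_out:
  plan:
    - [[0, 0, 6, -0.3, 0.9, -0.2, 0.55], [0, 0, 6, -0.05, 0.89, 0, 0.55], [0, 0, 6, -0.05, 0.89, 0, 0.55], [0, 0, 6, -0.05, 0.89, 0, 0.55], [0, 0, 4, -0.03, 0.6, 0, 0.55]]

```text
clock: 14.05
eef_pos: [0.4739, 0.1271, 0.0704]
eef_rot: [0.318, 3.122, 0.002]
contact_force: [-0.1, -0.5, -0.8]
width: 0.452
finger_force: 0.2
```

```bash
python3 - <<'E'
from h import *
st()
E
```

```text
th 167.3 r 0.0829 z 0.0704 yaw_y 78.4 tangent 77.3 Ft(on tool, fwd +) -0.48 Fr -0.04 Fz -0.8 Mz 0.01 width 0.452 q6 -1.13 t 14.05
```

Emit:
carry_out:
  plan:
    - [[0, 0, 2, 0.1, 0.3, 0, 0.55], [0, 0, 2, 0, 0.3, 0, 0.55], [0, 0, 2, -0.01, 0.3, 0, 0.55], [0, 0, 2, -0.01, 0.3, 0, 0.55], [0, 0, 0, 0, 0, 0, 0.55]]

```text
clock: 14.68
eef_pos: [0.4759, 0.1386, 0.0701]
eef_rot: [0.53, 3.094, 0.002]
contact_force: [-0.2, -0.8, 0.5]
width: 0.451
finger_force: 0.0
```

Emit:
carry_out:
  plan:
    - [[0, 0, 1.5, -0.01, 0.22, 0, 0.55], [0, 0, 1.5, -0.01, 0.22, 0, 0.55], [0, 0, 0, 0, 0, 0, 0.55]]

```text
clock: 15.05
eef_pos: [0.4762, 0.1423, 0.0684]
eef_rot: [0.611, 3.081, 0.0]
contact_force: [0.2, 1.0, -0.1]
width: 0.452
finger_force: 0.0
```

```bash
python3 - <<'E'
from h import *
st()
p,W,c=look("side","side7"); Q=W.reshape(-1,3); d=np.hypot(Q[:,0]-A[0],Q[:,1]-A[1])
p2,W2,c=look("scene","scene7")
a=p[170:290,190:350];b=p2[190:280,340:460]
cv2.imwrite("pics/c7.png",np.hstack([cv2.resize(b,(400,300),interpolation=3),cv2.resize(a,(400,300),interpolation=3)])[:,:,::-1])
E
```

```text
th 156.9 r 0.0854 z 0.0684 yaw_y 67.6 tangent 66.9 Ft(on tool, fwd +) 0.98 Fr 0.22 Fz -0.1 Mz 0.011 width 0.452 q6 -0.91 t 15.05
```

Emit:
carry_out:
  plan:
    - [[0, 0, 1.5, -0.01, 0.22, 0, 0.55], [0, 0, 1.5, -0.01, 0.22, 0, 0.55], [0, 0, 0, 0, 0, 0, 0.55]]

```text
clock: 15.52
eef_pos: [0.478, 0.1463, 0.0682]
eef_rot: [0.691, 3.065, 0.0]
contact_force: [0.6, 0.1, -0.6]
width: 0.45
finger_force: 0.0
```

Emit:
carry_out:
  plan:
    - [[0, 0, 1.5, -0.01, 0.22, 0, 0.55], [0, 0, 1.5, -0.01, 0.22, 0, 0.55], [0, 0, 0, 0, 0, 0, 0.55]]

```text
clock: 15.9
eef_pos: [0.48, 0.15, 0.0683]
eef_rot: [-0.771, -3.045, 0.0]
contact_force: [-0.4, -0.2, -0.1]
width: 0.447
finger_force: 0.4
```

```bash
python3 - <<'E'
from h import *
st()
E
```

```text
th 151.1 r 0.0854 z 0.0683 yaw_y 61.6 tangent 61.1 Ft(on tool, fwd +) -0.4 Fr 0.29 Fz -0.1 Mz 0.007 width 0.447 q6 -0.8 t 15.9
```

Emit:
carry_out:
  plan:
    - [[0, 0, 1.5, -0.01, 0.22, 0, 0.55], [0, 0, 1.5, -0.01, 0.22, 0, 0.55], [0, 0, 0, 0, 0, 0, 0.55]]

```text
clock: 16.27
eef_pos: [0.4824, 0.1539, 0.0683]
eef_rot: [-0.851, -3.024, -0.0]
contact_force: [-1.1, -0.6, 1.0]
width: 0.448
finger_force: 0.4
```

```bash
python3 - <<'E'
from h import *
st()
p,W,c=look("side"); p2,W2,c=look("scene"); p3,_,_=look("wrist")
cv2.imwrite("pics/c8.png",np.vstack([np.hstack([cv2.resize(p2[180:270,340:460],(400,300),interpolation=3),cv2.resize(p[170:290,190:350],(400,300),interpolation=3)]),np.hstack([cv2.resize(p3,(400,300)),np.zeros((300,400,3),np.uint8)])])[:,:,::-1])
E
```

```text
th 148.1 r 0.0853 z 0.0683 yaw_y 58.6 tangent 58.1 Ft(on tool, fwd +) -1.07 Fr 0.65 Fz 1.0 Mz 0.029 width 0.448 q6 -0.74 t 16.275
```

View pics/c8.png

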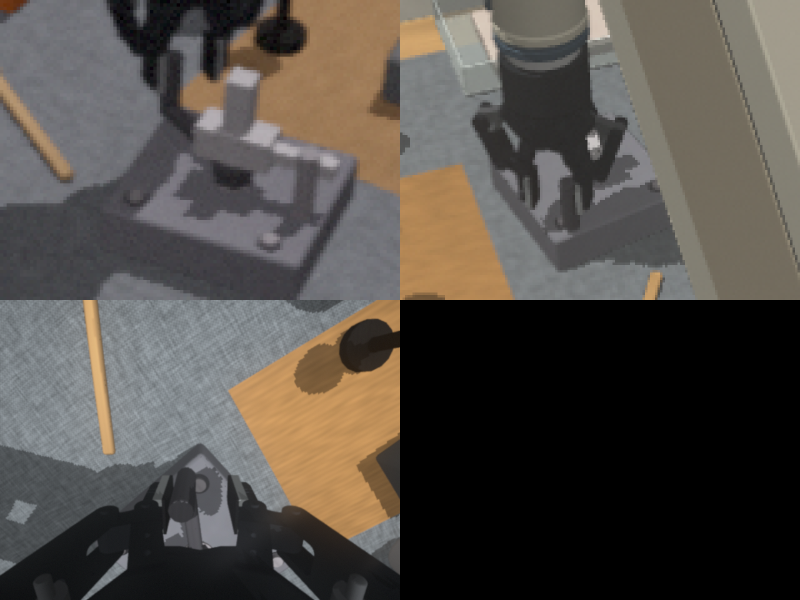

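The knob sits between the fingers, carried by the trailing finger, and the key is in place. I'll keep feeling for the seat.

Emit:
carry_out:
  plan:
    - [[0, 0, 1.5, -0.01, 0.22, 0, 0.55], [0, 0, 1, -0.01, 0.15, 0, 0.55], [0, 0, 0, 0, 0, 0, 0.55]]

```text
clock: 16.8
eef_pos: [0.4844, 0.1567, 0.0682]
eef_rot: [-0.916, -3.005, 0.0]
contact_force: [-1.5, -1.5, 0.6]
width: 0.453
finger_force: 0.9
```

```bash
python3 - <<'E'
from h import *
st(); print(np.load("pics/sceneW.npy")[165,427])
E
```

```text
th 145.8 r 0.0852 z 0.0682 yaw_y 56.1 tangent 55.8 Ft(on tool, fwd +) -2.07 Fr 0.38 Fz 0.6 Mz 0.009 width 0.453 q6 -0.69 t 16.8
[0.48260178 0.31423088 0.10208143]
```

Emit:
carry_out:
  plan:
    - [[0, 0, 1, -0.01, 0.15, 0, 0.55], [0, 0, 1, -0.01, 0.15, 0, 0.55], [0, 0, 0, 0, 0, 0, 0.55]]

```text
clock: 17.18
eef_pos: [0.4859, 0.1589, 0.0681]
eef_rot: [-0.968, -2.988, 0.001]
contact_force: [-2.7, -4.3, 0.6]
width: 0.451
finger_force: 2.4
```

```bash
python3 - <<'E'
from h import *
st()
E
```

```text
th 144.0 r 0.0852 z 0.0681 yaw_y 54.1 tangent 54.0 Ft(on tool, fwd +) -5.05 Fr -0.34 Fz 0.6 Mz -0.036 width 0.451 q6 -0.65 t 17.175
```

Emit:
carry_out:
  plan:
    - [[0, 0, 1, -0.01, 0.15, 0, 0.55], [0, 0, 1, -0.01, 0.15, 0, 0.55], [0, 0, 0, 0, 0, 0, 0.55]]

```text
clock: 17.55
eef_pos: [0.4877, 0.1612, 0.0681]
eef_rot: [-1.02, -2.97, 0.001]
contact_force: [-2.2, -4.2, 1.0]
width: 0.448
finger_force: 2.5
```

```bash
python3 - <<'E'
from h import *
st()
E
```

```text
th 142.0 r 0.0851 z 0.0681 yaw_y 52.1 tangent 52.0 Ft(on tool, fwd +) -4.67 Fr -0.87 Fz 1.0 Mz -0.004 width 0.448 q6 -0.61 t 17.55
```

Emit:
carry_out:
  plan:
    - [[0, 0, 1, -0.01, 0.15, 0, 0.55], [0, 0, 1, -0.01, 0.15, 0, 0.55], [0, 0, 0, 0, 0, 0, 0.55]]

```text
clock: 17.92
eef_pos: [0.4895, 0.1633, 0.0681]
eef_rot: [-1.071, -2.952, 0.002]
contact_force: [-3.8, -4.2, 0.7]
width: 0.45
finger_force: 2.9
```

```bash
python3 - <<'E'
from h import *
st()
E
```

```text
th 140.1 r 0.085 z 0.0681 yaw_y 50.1 tangent 50.1 Ft(on tool, fwd +) -5.71 Fr 0.21 Fz 0.7 Mz 0.003 width 0.45 q6 -0.58 t 17.925
```

Emit:
carry_out:
  plan:
    - [[0, 0, 1, -0.01, 0.15, 0, 0.55], [0, 0, 1, -0.01, 0.15, 0, 0.55], [0, 0, 0, 0, 0, 0, 0.55]]

```text
clock: 18.3
eef_pos: [0.4914, 0.1653, 0.068]
eef_rot: [-1.123, -2.932, 0.003]
contact_force: [-3.6, -4.8, 1.2]
width: 0.452
finger_force: 3.2
```

```bash
python3 - <<'E'
from h import *
st()
E
```

```text
th 138.3 r 0.0849 z 0.068 yaw_y 48.1 tangent 48.3 Ft(on tool, fwd +) -6.01 Fr -0.54 Fz 1.2 Mz 0.018 width 0.452 q6 -0.54 t 18.3
```

Emit:
carry_out:
  plan:
    - [[0, 0, 1, -0.01, 0.15, 0, 0.55], [0, 0, 1, -0.01, 0.15, 0, 0.55], [0, 0, 0, 0, 0, 0, 0.55]]

```text
clock: 18.68
eef_pos: [0.4933, 0.1673, 0.0679]
eef_rot: [-1.173, -2.912, 0.003]
contact_force: [-4.3, -4.8, 0.9]
width: 0.451
finger_force: 3.5
```

```bash
python3 - <<'E'
from h import *
for i in range(4): st(); look("wrist")
E
```

```text
th 136.5 r 0.0849 z 0.0679 yaw_y 46.1 tangent 46.5 Ft(on tool, fwd +) -6.46 Fr -0.23 Fz 0.9 Mz 0.002 width 0.451 q6 -0.5 t 18.675
th 136.5 r 0.0849 z 0.0679 yaw_y 46.1 tangent 46.5 Ft(on tool, fwd +) -6.39 Fr -0.25 Fz 1.4 Mz -0.024 width 0.452 q6 -0.5 t 18.725
th 136.5 r 0.0849 z 0.0679 yaw_y 46.1 tangent 46.5 Ft(on tool, fwd +) -7.42 Fr -0.28 Fz 0.5 Mz 0.03 width 0.451 q6 -0.5 t 18.775
th 136.5 r 0.0849 z 0.0679 yaw_y 46.1 tangent 46.5 Ft(on tool, fwd +) -6.92 Fr 0.0 Fz 1.0 Mz 0.027 width 0.451 q6 -0.5 t 18.825
```

Emit:
carry_out:
  plan:
    - [[0, 0, 1, -0.01, 0.15, 0, 0.55], [0, 0, 0.7, -0.01, 0.1, 0, 0.55], [0, 0, 0, 0, 0, 0, 0.55]]

```text
clock: 19.25
eef_pos: [0.4948, 0.1688, 0.0678]
eef_rot: [-1.216, -2.894, 0.004]
contact_force: [-4.9, -6.1, 1.5]
width: 0.448
finger_force: 3.9
```

```bash
python3 - <<'E'
from h import *
for i in range(4): st(); look("wrist")
E
```

```text
th 135.0 r 0.0848 z 0.0678 yaw_y 44.4 tangent 45.0 Ft(on tool, fwd +) -7.81 Fr -0.85 Fz 1.5 Mz 0.031 width 0.448 q6 -0.47 t 19.25
th 135.0 r 0.0848 z 0.0678 yaw_y 44.4 tangent 45.0 Ft(on tool, fwd +) -7.98 Fr -0.26 Fz 0.7 Mz -0.006 width 0.451 q6 -0.47 t 19.3
th 135.0 r 0.0848 z 0.0679 yaw_y 44.4 tangent 45.0 Ft(on tool, fwd +) -7.81 Fr 0.13 Fz 1.1 Mz -0.015 width 0.449 q6 -0.47 t 19.35
th 135.0 r 0.0848 z 0.0678 yaw_y 44.4 tangent 45.0 Ft(on tool, fwd +) -7.73 Fr -0.19 Fz 2.0 Mz 0.008 width 0.453 q6 -0.47 t 19.4
```

The push is 7.8 N, which is 0.66 N m and firm. I'll back off to the middle of the gap and lift away.

Emit:
carry_out:
  plan:
    - [[0, 0, 0, 0, -0.5, 0, 0.55], [0, 0, 0, 0, -0.6, 0, 0.55], [0, 0, 0, 0, 0, -2, 0.55], [0, 0, 0, 0, 0, -5, 0.55], [0, 0, 0, 0, 0, -6, 0.55]]

```text
clock: 20.08
eef_pos: [0.4884, 0.1619, 0.1992]
eef_rot: [-1.217, -2.895, 0.0]
contact_force: [0.8, 0.4, 0.1]
width: 0.448
finger_force: 0.0
```

Emit:
carry_out:
  plan:
    - [[0, 0, 0, 5, 0, -3, 0.55], [0, 0, 0, 5, 0, 0, 0.55], [0, 0, 0, 0, 0, 0, 0.55]]

```text
clock: 20.45
eef_pos: [0.4172, 0.2352, 0.2292]
eef_rot: [1.212, 2.897, 0.004]
contact_force: [0.4, -0.7, -0.4]
width: 0.452
finger_force: 0.0
```

```bash
python3 - <<'E'
from h import *
st()
p,W,_=look("side"); p2,W2,_=look("scene")
for n,w in(("side",W),("scene",W2)):
    Q=w.reshape(-1,3); d=np.hypot(Q[:,0]-A[0],Q[:,1]-A[1]); t=Q[(d<.025)&(abs(Q[:,2]-.134)<.006)]; print(n,len(t),t.mean(0))
cv2.imwrite("pics/c9.png",np.hstack([cv2.resize(p2[150:270,340:500],(400,300),interpolation=3),cv2.resize(p[150:310,140:350],(400,300),interpolation=3)])[:,:,::-1])
E
```

```text
th 137.4 r 0.1868 z 0.2292 yaw_y 44.6 tangent 47.4 Ft(on tool, fwd +) -0.28 Fr -0.79 Fz -0.4 Mz 0.044 width 0.452 q6 -0.29 t 20.45
side 68 [0.55206708 0.11103545 0.13300798]
scene 48 [0.55795092 0.10836962 0.13161413]
```

View pics/c9.png

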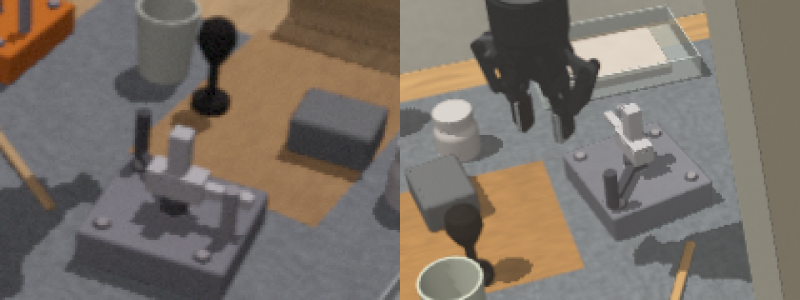

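The key is still seated with its arm at the post, the lever has swung round, the gripper is clear and the other things stand where they were. I'm handing in.

```bash
python3 -c "
from cell import env
print(env.hand_in())"
```

```text
the job is handed in; nothing more can be done
None
```

The job is handed in, with no verdict returned: the key is on the screw with its arm against the post, the lever nut was drawn up to about 0.66 N m (7.8 N at the knob), the gripper is clear of everything, and nothing else on the bench was touched.

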